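# Open the iris of the up-looking inspection camera to its end stop

### The arm

A 7-joint arm with a two-finger parallel gripper is mounted at the origin on a cart in front of the work surface, level with it; the furniture and walls round the work are solid. World frame = base frame: x ahead of the robot, y to its left, z up, the work surface at z = 0. Lengths are in m, angles in rad, forces in N, time in s.
With the tool pointing down it reaches from about 0.35 to 0.9 m from the base axis. Payload 19.9 kg.
Tool frame: the origin (TCP) lies between the finger pads; the fingertips stand 19 mm ahead of it and the grasp point (between the pads) is the TCP; z points along the fingers, y is the line along which they close (so a half turn about z gives the same grasp; the last joint's range is limited). The gripper opens to 94 mm and grips with 3 to 60 N. Pads are 16 mm wide; open, the fingers measure 119 mm over their backs; the gripper's body (75 mm by 177 mm) begins 78 mm behind the grasp point.
Start: joints at [1.29, 0.417, -0.01, 1.614, 0.005, 1.111, -0.053], TCP at [0.148, -0.607, 0.224] pointing down, gripper open.
Joint ranges: [-2.81, 2.81], [-0.39, 2.02], [-1.27, 1.25], [0.06, 2.57], [-1.19, 4.33], [0.19, 2], [-2.82, 2.82]. Speed limits (rad/s): [1.89, 1.89, 2.39, 2.39, 3.01, 3.01, 3.01].

### API

Orientations are given as a 3x3 rotation matrix whose columns are the frame's x, y, z axes.
In Python, from rig import robot gives the robot as it stands. Calls block until the motion is done:
- robot.move_ptp(position, orientation): joint-space move of the TCP to a pose.
- robot.move_linear(position, velocity=0.15, frame=None, threshold=None): straight line of the TCP; frame=None keeps the orientation; velocity is the mean speed in m/s. With threshold (N) it stops when the force on the tool has changed by that much, and returns True; else False.
- robot.goto_joints(angles): joint-space move.
- robot.gripper_to(opening): finger opening in m; the grip force is fixed at half the most; returns when the fingers have stopped.
- robot.pause(seconds).
- robot.ik(position, orientation): joint angles nearest the present ones, or None.
- robot.get_state(): the state.
- robot.grab_frame(name): name is "scene" or "top"; returns the picture (420x560x3 uint8, red, green, blue); there is no depth.
- robot.camera_info(name): a dict with "fx", "fy", "cx", "cy" (pixels), "rvec" (rotation vector, rad) and "tvec" (3), from world to camera coordinates, as OpenCV has them. Camera axes: x right, y down, z forward; pixel columns grow to the right and rows downward; lengths in m; the calibration is good to about 2 mm. A picture is of the moment at which its call begins. camera_info takes no time and is no camera call.
A pose or a line that the arm cannot do raises robot.PlanningError and nothing moves.
- robot.sign_off(): hands the job in; it is judged then, once.
The state is a dict: "time": time; "qpos": joint angles; "joint_vel": joint speeds; "effort": joint torques, N m; "ee_pos": TCP position; "tool_rot": TCP orientation; "force": force on the tool from outside, world axes, zero at the start; "moment": the same for the moment, N m; "opening": finger opening in m; "grasp_force": force on a finger pad.
Only numpy, scipy, OpenCV 4.12 (cv2) and the standard library are available. Lean on these libraries where they do the work, as an engineer would, in place of code of your own. Each camera call takes 0.05 s, during which the arm holds its last target. There are 200 camera calls.

### The job

Open the iris of the inspection camera: turn the slim ring in the middle of its lens clockwise (seen from above) by its levers until it has come up against its end stop and pressed it fully home, but do not force it. The stop is hidden inside the lens and has to be felt. Do not touch the wide collar below the ring or the front ring above it, leave the things around the camera where they stand, and leave the ring at the stop.

Things in the scene. Friction and masses are not known exactly. Their poses are not given: they have to be found in the camera images.
- camera: Up-looking inspection camera, fixed to the bench: base plate 110 x 190 x 10 mm, grey housing 66 x 66 mm up to 62 mm, on it an upright lens of stacked rings, top at 126 mm (glass 4 mm higher). Origin on the lens axis at bench level, z up; the two side-light posts stand along its +y and -y.
- post_a (a point): Side-light post on the base plate, at the camera's +y: upright, 12 mm diameter; this point is on its axis, 77 mm from the lens axis, at lever height. Its lamp head (18 mm diameter) ends at 138 mm height and leans in to 62 mm from the lens axis. The levers pass between post and lens; a finger hardly does, so a long turn takes several strokes on different levers.
- post_b (a point): The same point of the other, like post, at the camera's -y.
- ring_mid (a point): Centre of the slim iris ring, on the lens axis, 100 mm over the bench; turns with the ring, z up. Aluminium, 72 mm diameter, 10 mm high; three level round steel levers, 8 mm thick, 120 degrees apart, reach out to 66 mm from the axis at this height. Turns about the vertical against dry friction of 0.22 N m (about 4 N at a lever) and stays where it is left.
- lever_0 (a point): Point on the axis of the first lever, 52 mm from the lens axis. It lies at 60 degrees (anticlockwise from above) from the x axis of ring_mid.
- lever_1 (a point): The same point of the second lever, at 180 degrees from the x axis of ring_mid.
- lever_2 (a point): The same point of the third lever, at 300 degrees from the x axis of ring_mid.
- end_stop (a joint): How far the hidden sprung end stop in the lens is pressed: 0 free (until the ring comes up to it), 0.10 rad fully home (5 mm of lever travel later). Its place differs each time, 90 to 170 degrees of clockwise turn from the ring's start. Its spring adds under 1 N at a lever, then the ring stands solid; let go, the ring's own friction keeps the stop pressed.
- zoom_collar: Fixed wide black collar below the iris ring, 92 mm diameter (94 mm over its knurls); origin at the centre of its underside; it is 16 mm high and its top lies at 86 mm over the bench, 14 mm below the lever axes. Not to be touched.
- front_ring: Fixed black ring above the iris ring with the glass in it, 76 mm diameter (78 mm over its knurls), from 107 to 126 mm over the bench; origin at the centre of its underside. Not to be touched.
- flux_jar: Small white jar with a yellow lid, 44 mm diameter, 44 mm high, standing loose near the camera; origin at the centre of its underside.
- ipa_bottle: Blue dispenser bottle, 62 mm diameter, 121 mm high, standing loose near the camera; origin at the centre of its underside.
- loupe: Black stand loupe, 38 mm diameter, 32 mm high, standing loose near the camera; origin at the centre of its underside.

How it is judged:
At the end, for the whole second after the job is handed in: The iris ring has been turned clockwise against the hidden end stop and keeps it pressed home (more than 0.075 of its 0.10 rad), at rest (value of joint end_stop above 0.075 rad and velocity of joint end_stop between -0.05 and 0.05 rad/s); the robot touches nothing.
It fails at once if the robot touches the fixed collar below or the front ring above (over 0.5 N) (contact force between any of zoom_collar, front_ring and the fingers above 0.5 N or contact force between any of zoom_collar, front_ring and the arm above 0.5 N).
It fails at once if the robot forces the iris ring (over 25 N) (contact force between iris_ring and the fingers above 25 N or contact force between iris_ring and the arm above 25 N).
It fails at once if the jar, the bottle or the loupe is shifted by more than 10 mm (distance of any of flux_jar, ipa_bottle, loupe from where it was at the start of the episode above 0.01 m).
It also fails if it takes over 64 s, if anything falls off the work surface, if the arm or the gripper's body presses on something with over 40 N, if the wrist force passes 120 N, or if a joint passes its speed limit or range.

## Working session

There is one attempt and no reset: what is moved stays moved. The work goes in short steps, each a Python script; the robot and the scene stay as the last script left them, time stands still between calls to the robot, and variables do not carry over. Pictures are saved under pics/ and viewed, at most 10 in all, crops included, and the job is handed in when it is done.

```bash
mkdir -p pics; ls; python3 - <<'E'
from rig import robot
import cv2
for n in("top","scene"):
    im=robot.grab_frame(n); cv2.imwrite(f"pics/{n}0.png",im[:,:,::-1]); print(n,robot.camera_info(n))
s=robot.get_state();print(s["time"],s["ee_pos"],s["tool_rot"],s["force"],s["opening"])
E
```

```text
pics
top {'fx': 511.4773087283816, 'fy': 511.4773087283816, 'cx': 283.13852383189, 'cy': 210.888762139377, 'rvec': array([ 2.14267552, -2.20249277,  0.08995721]), 'tvec': array([-0.08154415,  0.61204569,  0.8773424 ])}
scene {'fx': 504.4804421973319, 'fy': 504.4804421973319, 'cx': 271.00245871390615, 'cy': 213.6217888452918, 'rvec': array([ 2.1998834 , -0.61921578,  0.2867833 ]), 'tvec': array([-0.56180815,  0.21488613,  0.76541641])}
0.1 [ 0.14772451 -0.60697518  0.223904  ] [[ 9.71620997e-01  2.36542786e-01 -3.85865863e-04]
 [ 2.36543062e-01 -9.71620474e-01  1.01723727e-03]
 [-1.34295037e-04 -1.07964298e-03 -9.99999408e-01]] [ 0.32702743 -0.9609715  -0.24199623] 0.0939701434332224
```

View pics/top0.png

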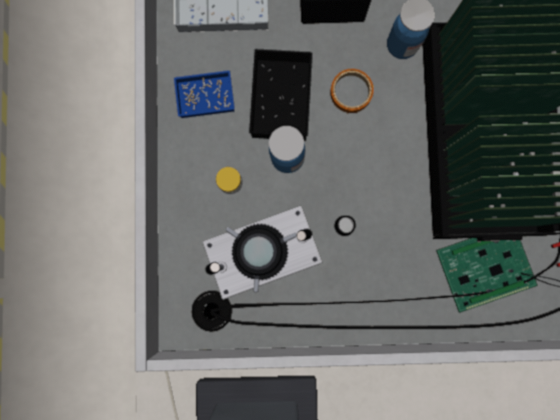

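View pics/scene0.png

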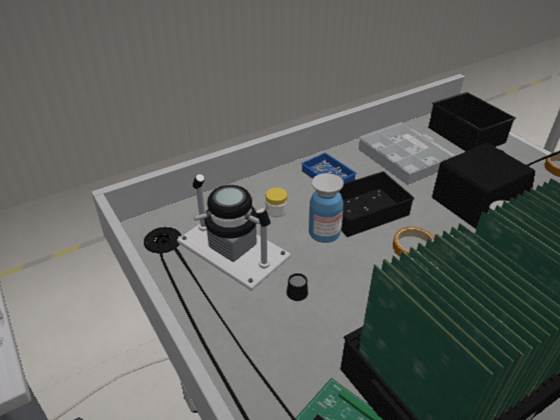

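The top view shows the lens at about (260,251), posts near (303,236) and (215,268), levers near (232,232) and (257,284), jar at (228,180), bottle at (287,145) and loupe at (345,225). I'll enlarge both views.

```bash
cat > h.py <<'E'
import numpy as np, cv2
from rig import robot
def cam(n):
    c=robot.camera_info(n); R=cv2.Rodrigues(c["rvec"])[0]
    return np.array([[c["fx"],0,c["cx"]],[0,c["fy"],c["cy"]],[0,0,1.]]),R,c["tvec"]
def proj(n,p):
    K,R,t=cam(n); return cv2.projectPoints(np.array(p,float).reshape(-1,1,3),R,t,K,None)[0].reshape(-1,2)
def px(n,uv,z):
    K,R,t=cam(n); d=R.T@np.linalg.inv(K)@np.array([*uv,1.]); o=-R.T@t
    return o+d*(z-o[2])/d[2]
E
python3 - <<'E'
from h import *
a=cv2.imread("pics/top0.png")[195:310,190:330]; b=cv2.imread("pics/scene0.png")[165:290,160:300]
cv2.imwrite("pics/c0.png",cv2.resize(a,None,fx=5,fy=5,interpolation=2))
cv2.imwrite("pics/c1.png",cv2.resize(b,None,fx=4.5,fy=4.5,interpolation=2))
for n,uv,z in[("lens",(260,251),.126),("A",(303,236),.138),("B",(215,268),.138),("jar",(228,180),.044),("bot",(287,142),.121),("loupe",(345,225),.032),("lv",(257,284),.1),("lv",(232,232),.1),("img edge",(150,250),0.0),("plate c1",(297,210),.01),("c",(319,262),.01),("c",(225,296),.01),("c",(207,241),.01)]: print(n,px("top",uv,z).round(3))
E
```

```text
lens [ 0.539 -0.061  0.126]
A [ 0.56  -0.129  0.138]
B [0.515 0.008 0.138]
jar [ 0.665 -0.004  0.044]
bot [ 0.712 -0.108  0.121]
loupe [ 0.581 -0.206  0.032]
lv [ 0.486 -0.054  0.1  ]
lv [ 0.571 -0.015  0.1  ]
img edge [0.548 0.145 0.   ]
plate c1 [ 0.612 -0.123  0.01 ]
c [ 0.518 -0.16   0.01 ]
c [0.462 0.009 0.01 ]
c [0.561 0.04  0.01 ]
```

View pics/c0.png

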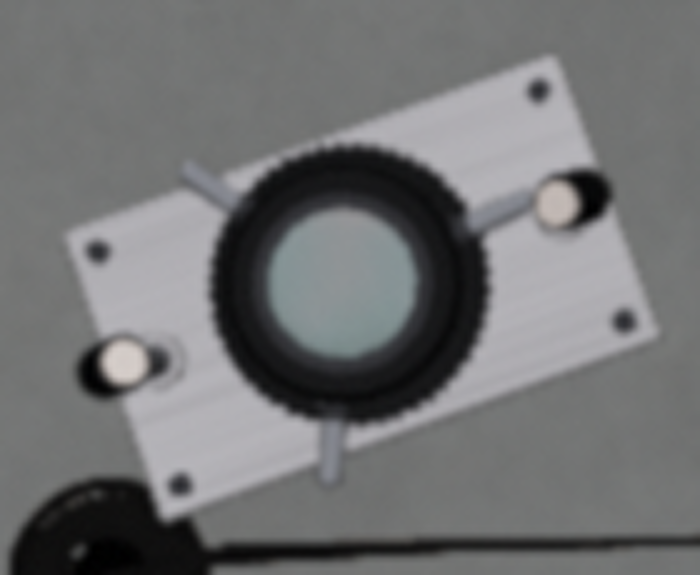

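View pics/c1.png

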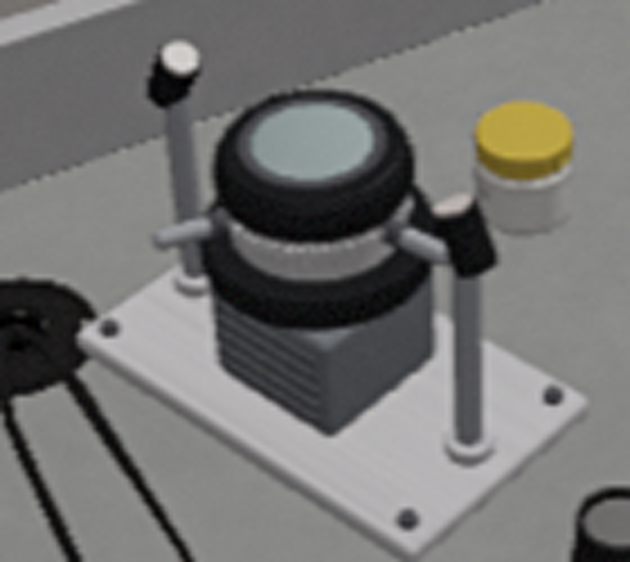

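The crops give three lever tips: crop-top (185,168), (330,485) and one running under the lamp at about (530,195). The glass centre is (342,282). Next I'll compute the geometry.

```bash
python3 - <<'E'
from h import *
f=lambda u,v:(190+u/5-.4,195+v/5-.4)
g=lambda u,v:(160+u/4.5-.4,165+v/4.5-.4)
C=np.mean([px("top",f(*p),.01) for p in[(555,55),(657,332),(165,520),(68,237)]],0)
print("plate",C,"glass top",px("top",f(342,282),.13),"glass scene",px("scene",g(313,143),.13))
A=px("top",f(557,203),.138);B=px("top",f(124,362),.138);print("lamps",A,B,(A+B)/2,np.linalg.norm(A-B))
c=(C+px("top",f(342,282),.13))/2
for p in(A,B):print("post ang",np.degrees(np.arctan2(*(p-c)[1::-1])))
for p in((187,170),(330,480),(530,197)):
    q=px("top",f(*p),.1);print("lever",np.degrees(np.arctan2(*(q-c)[1::-1])),np.linalg.norm((q-c)[:2]))
q=px("scene",g(160,240),.1);print("lever sc",np.degrees(np.arctan2(*(q-c)[1::-1])),np.linalg.norm((q-c)[:2]))
E
```

```text
plate [ 0.53901755 -0.05833984  0.01      ] glass top [ 0.53882989 -0.05810146  0.13      ] glass scene [ 0.53594361 -0.06488471  0.13      ]
lamps [ 0.56122222 -0.12545929  0.138     ] [0.51605488 0.00900219 0.138     ] [ 0.53863855 -0.05822855  0.138     ] 0.14184491267310337
post ang -71.65281910577134
post ang 108.78802046432855
lever 53.55282004417259 0.0636891303501806
lever 173.55978884388645 0.06329029609719343
lever -66.42566997851823 0.06507951236306267
lever sc 174.8226958889378 0.0636491644381481
```

Both views agree on the geometry: centre (0.539, -0.058), levers at 53.6°, 173.6° and -66.4°, posts at 108.6° and -71.5°. The plan is a closed-finger push on the far-side lever (53.6°), running between the posts.

```bash
cat >> h.py <<'E'
C=np.array([.539,-.0582]); R=.055; Z=.091+.019
def frame(a):
    x=np.array([np.cos(a),np.sin(a),0]); z=np.array([0,0,-1.]); return np.c_[x,np.cross(z,x),z]
def pos(deg,z=Z,r=R):
    a=np.radians(deg); return np.array([*(C+r*np.array([np.cos(a),np.sin(a)])),z])
def ft(deg,f0):   # tangential (ccw-positive) and radial force
    a=np.radians(deg); f=robot.get_state()["force"]-f0
    return round(f@[-np.sin(a),np.cos(a),0],1),round(f@[np.cos(a),np.sin(a),0],1),round(f[2],1)
def stroke(a0,a1,f0,step=6,thr=7,v=.02,flip=0):
    a=a0
    while a>a1+1e-6:
        n=max(a-step,a1); hit=robot.move_linear(pos(n),velocity=v,frame=frame(np.radians(n+flip)),threshold=thr)
        p=robot.get_state()["ee_pos"]; got=np.degrees(np.arctan2(*(p[:2]-C)[::-1]))
        print(round(got,1),ft(got,f0),hit)
        if hit: return got
        a=n
    return None
E
python3 - <<'E'
from h import *
robot.gripper_to(0)
p=robot.get_state()["ee_pos"]; robot.move_linear([p[0],p[1],.36],velocity=.25)
F=lambda d:frame(np.radians(d))
robot.move_ptp(pos(77,.30),F(77))
s=robot.get_state();print(s["time"],s["ee_pos"],s["qpos"].round(2) if hasattr(s["qpos"],"round") else s["qpos"],s["force"],s["opening"])
for d in(77,40,0,-46):print(d,robot.ik(pos(d),F(d)))
cv2.imwrite("pics/t1.png",cv2.resize(robot.grab_frame("scene")[80:290,100:380,::-1],None,fx=2.8,fy=2.8))
E
```

```text
4.7833 [ 0.55145232 -0.0055543   0.2999216 ] [ 0.61  0.31 -0.8   1.68  0.23  1.25 -0.48] [ 0.29291134 -0.54480134  0.64102087] 0.00022179916322918463
77 [ 0.50602952  0.52395881 -0.70467065  1.87817683  0.42825254  0.89533427
 -0.63353595]
40 [ 0.44379408  0.54441606 -0.59676601  1.8050369   0.37815182  0.90809327
 -1.19505705]
0 [ 0.39275282  0.53838465 -0.45561508  1.7694019   0.29191261  0.9010526
 -1.76067624]
-46 [ 0.35602393  0.4982083  -0.31009755  1.80266627  0.19193773  0.87010519
 -2.41665122]
```

View pics/t1.png

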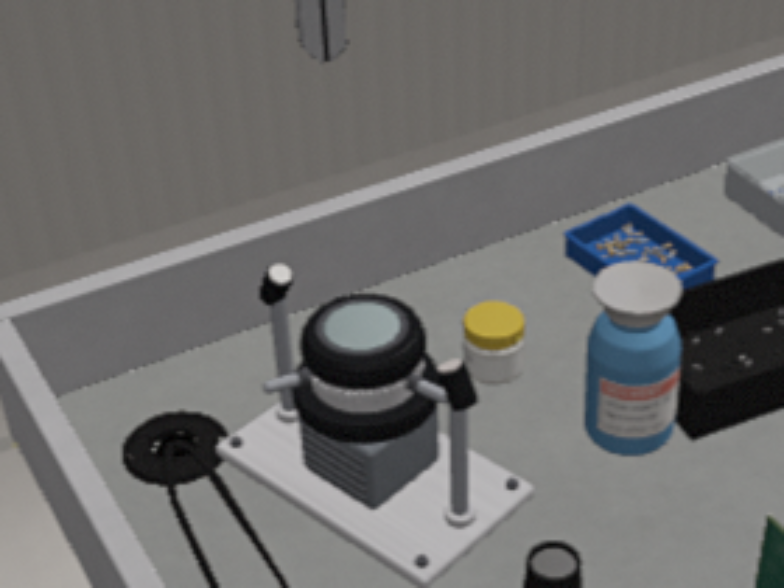

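The closed fingers are above the scene, with the tip at crop (325,57), and the camera is undisturbed. I'll check the scene camera's bias using the known tip, then descend.

```bash
python3 - <<'E'
from h import *
p=robot.get_state()["ee_pos"]; print("tip proj",proj("scene",p-[0,0,.019]), "seen ~",(100+325/2.8,80+57/2.8))
print("glass proj",proj("scene",[*C,.13]),"seen",(100+363/2.8,80+328/2.8), "lamp B",proj("scene",[.516,.009,.138]),(100+281/2.8,80+277/2.8),"lamp A",proj("scene",[.5612,-.1255,.138]),(100+452/2.8,80+367/2.8))
E
```

```text
tip proj [[215.12848902  98.6288635 ]] seen ~ (216.07142857142858, 100.35714285714286)
glass proj [[228.91426119 193.73358634]] seen (229.64285714285714, 197.14285714285717) lamp B [[199.27317212 174.3829312 ]] (200.35714285714286, 178.92857142857144) lamp A [[260.13925785 207.12271408]] (261.42857142857144, 211.07142857142858)
```

The residual offset is about 3 mm or less, within my clearances. I'll descend and start the first stroke, checking the first contact.

```bash
sed -i 's/R=.055/R=.056/' h.py; python3 - <<'E'
from h import *
robot.move_linear(pos(77,.165),velocity=.15)
robot.pause(.2); f0=robot.get_state()["force"]
print("down hit",robot.move_linear(pos(77),velocity=.06,threshold=4), robot.get_state()["ee_pos"],ft(77,f0))
r=stroke(77,53,f0,step=4); np.save("f0.npy",f0); print(r,robot.get_state()["time"])
cv2.imwrite("pics/t2.png",cv2.resize(robot.grab_frame("scene")[130:290,130:330,::-1],None,fx=3.6,fy=3.6))
E
```

```text
down hit False [ 0.55181683 -0.0036049   0.11033711] (np.float64(-0.1), np.float64(-0.4), np.float64(0.0))
72.9 (np.float64(0.3), np.float64(-0.4), np.float64(-0.6)) False
69.4 (np.float64(3.1), np.float64(1.4), np.float64(0.6)) False
65.2 (np.float64(3.5), np.float64(1.3), np.float64(2.0)) False
61.1 (np.float64(2.0), np.float64(0.2), np.float64(1.7)) False
57.0 (np.float64(2.3), np.float64(0.8), np.float64(0.7)) False
53.0 (np.float64(2.2), np.float64(1.2), np.float64(0.5)) False
None 9.2
```

View pics/t2.png

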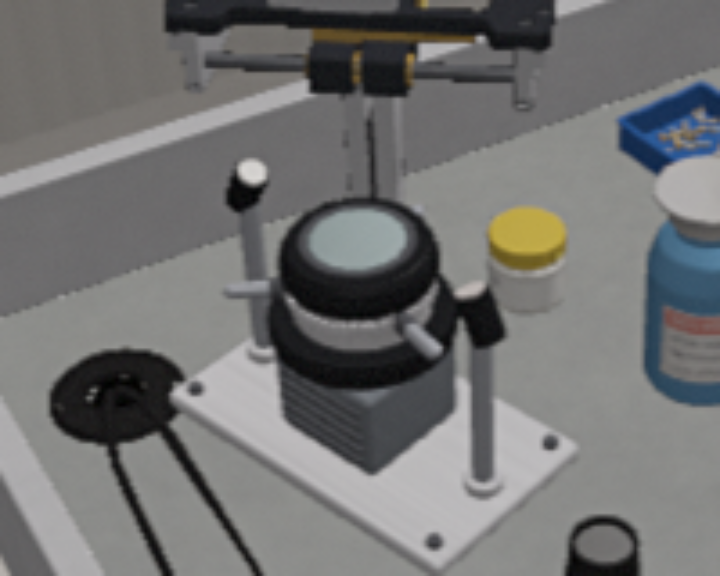

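The ring turns with the finger: the near lever has moved to crop (425,338) and clears the post. Continuing the stroke.

```bash
python3 - <<'E'
from h import *
f0=np.load("f0.npy")
r=stroke(53,-13,f0,step=6,v=.03)
if r is None: r=stroke(-13,-43,f0,step=4,v=.015)
print(r,robot.get_state()["time"])
E
```

```text
47.0 (np.float64(2.1), np.float64(-0.8), np.float64(1.0)) False
41.1 (np.float64(2.8), np.float64(0.1), np.float64(0.5)) False
35.1 (np.float64(0.8), np.float64(0.4), np.float64(0.5)) False
29.1 (np.float64(1.8), np.float64(0.7), np.float64(0.8)) False
23.1 (np.float64(1.8), np.float64(0.4), np.float64(0.3)) False
17.1 (np.float64(1.8), np.float64(1.0), np.float64(0.4)) False
11.1 (np.float64(1.8), np.float64(0.2), np.float64(1.2)) False
5.1 (np.float64(1.8), np.float64(0.9), np.float64(0.6)) False
-0.9 (np.float64(1.8), np.float64(0.4), np.float64(0.6)) False
-6.9 (np.float64(1.9), np.float64(-0.2), np.float64(0.5)) False
-13.0 (np.float64(2.0), np.float64(-0.2), np.float64(1.5)) False
-16.9 (np.float64(3.0), np.float64(-0.2), np.float64(1.0)) False
-21.0 (np.float64(2.9), np.float64(-0.3), np.float64(0.4)) False
-25.0 (np.float64(3.3), np.float64(0.5), np.float64(0.6)) False
-29.0 (np.float64(3.0), np.float64(0.4), np.float64(1.9)) False
-33.0 (np.float64(2.7), np.float64(0.2), np.float64(2.3)) False
-37.0 (np.float64(2.9), np.float64(-0.2), np.float64(1.2)) False
-41.0 (np.float64(3.6), np.float64(0.5), np.float64(1.9)) False
-43.0 (np.float64(3.0), np.float64(-0.0), np.float64(1.1)) False
None 16.15
```

The ring has turned about 113° with no stop yet. The next lever is now near 60°, so I'll re-enter behind it.

```bash
python3 - <<'E'
from h import *
F=lambda d:frame(np.radians(d))
robot.move_linear(pos(-38),velocity=.04,frame=F(-38)); robot.move_linear(pos(-38,.20),velocity=.15)
robot.move_ptp(pos(81,.20),F(81)); robot.pause(.2); f0=robot.get_state()["force"]; np.save("f0.npy",f0)
robot.move_linear(pos(81,.15),velocity=.1)
h=robot.move_linear(pos(81),velocity=.04,threshold=3); print(h,robot.get_state()["ee_pos"],ft(81,f0))
if not h:
    r=stroke(81,14,f0,step=4,v=.015); print(r,ft(r or 14,f0))
print(robot.get_state()["time"])
E
```

```text
False [ 0.54789819 -0.00289359  0.11023067] (np.float64(-0.0), np.float64(-0.2), np.float64(-0.2))
77.2 (np.float64(2.2), np.float64(-0.8), np.float64(1.1)) False
73.2 (np.float64(4.3), np.float64(0.2), np.float64(2.3)) False
69.0 (np.float64(3.2), np.float64(-0.6), np.float64(1.9)) False
65.0 (np.float64(4.2), np.float64(-0.0), np.float64(2.9)) False
61.1 (np.float64(3.7), np.float64(-0.1), np.float64(2.4)) False
57.3 (np.float64(6.3), np.float64(-0.2), np.float64(3.6)) False
54.0 (np.float64(10.4), np.float64(0.4), np.float64(4.9)) False
51.6 (np.float64(7.7), np.float64(0.8), np.float64(4.8)) True
51.58555314839514 (np.float64(7.7), np.float64(0.8), np.float64(4.8))
24.0
```

The force rose from about 4 N to about 10 N near 54–52°, which suggests the stop. I'll check the settled force and take a picture.

```bash
python3 - <<'E'
from h import *
f0=np.load("f0.npy"); robot.pause(.3); p=robot.get_state()["ee_pos"];print(p,ft(51.6,f0),np.linalg.norm(p[:2]-C),np.degrees(np.arctan2(*(p[:2]-C)[::-1])),robot.get_state()["moment"])
a=cv2.resize(robot.grab_frame("scene")[150:260,150:290,::-1],None,fx=5,fy=5,interpolation=2)
cv2.imwrite("pics/t3.png",a)
E
```

```text
[ 0.57414628 -0.0134911   0.10956786] (np.float64(5.8), np.float64(1.1), np.float64(6.0)) 0.05686956286595707 51.82862259337104 [1.16579615 0.95035353 0.01298177]
```

View pics/t3.png

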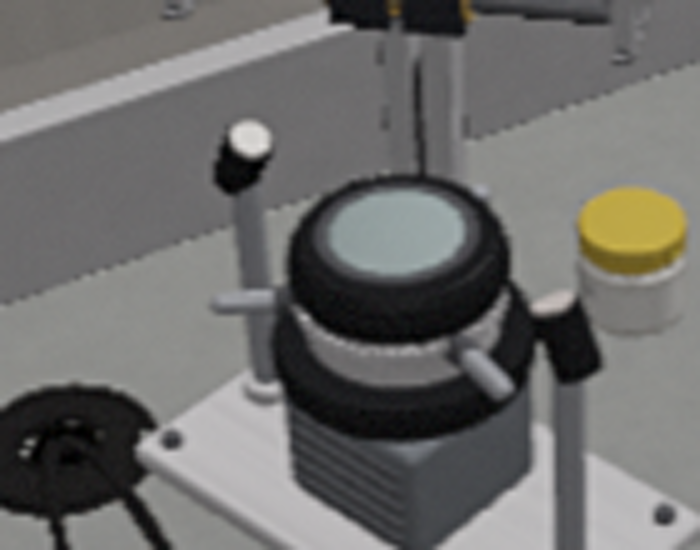

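The levers have turned, with tips at crop (217,302) and (508,390), and nothing else has moved. I'll press on in small steps to see whether the ring is solid.

```bash
python3 - <<'E'
from h import *
f0=np.load("f0.npy"); n=51.8
for i in range(6):
    n-=1; h=robot.move_linear(pos(n),velocity=.006,frame=frame(np.radians(n)),threshold=6); robot.pause(.1)
    p=robot.get_state()["ee_pos"]; got=np.degrees(np.arctan2(*(p[:2]-C)[::-1])); f=ft(got,f0)
    print(round(n,1),round(got,2),p[2].round(4),f,h)
    if f[0]>14 or h: break
print(robot.get_state()["time"])
for a in(150,155,160,165,170):print(a,(proj("scene",pos(a,.1,.066))[0]+[.7,2]-[150,150])*5)
E
```

```text
50.8 51.9 0.1098 (np.float64(9.4), np.float64(1.1), np.float64(2.0)) False
49.8 51.51 0.1098 (np.float64(13.9), np.float64(0.9), np.float64(5.6)) False
48.8 50.8 0.1098 (np.float64(15.7), np.float64(0.3), np.float64(5.3)) False
25.6083
150 [212.68072623 300.04572307]
155 [211.81701619 310.58289769]
160 [212.4148723  321.12100984]
165 [214.49166023 331.57711108]
170 [218.05284556 341.86646156]
```

The tangential force is 15.7 N, against about 5 N for friction plus spring, so the ring is solid. I'll back off, lift clear and check that the ring stayed.

```bash
python3 - <<'E'
from h import *
f0=np.load("f0.npy"); F=lambda d:frame(np.radians(d))
g=lambda:np.float32(cv2.cvtColor(np.mean([robot.grab_frame("scene") for _ in range(3)],0).astype(np.uint8),cv2.COLOR_RGB2GRAY))
a=g()
robot.move_linear(pos(58),velocity=.03,frame=F(58)); print(ft(58,f0)); 
robot.move_linear(pos(58,.25),velocity=.12); b=g()
for n,(u0,u1,v0,v1) in dict(lever=(190,206,204,218),lever2=(240,254,214,232),plate=(180,280,240,275)).items():
    print(n,cv2.phaseCorrelate(a[v0:v1,u0:u1].copy(),b[v0:v1,u0:u1].copy()), np.abs(a-b)[v0:v1,u0:u1].max())
robot.move_ptp(pos(58,.36)-[.1,0,0],F(58)); print(ft(58,f0),robot.get_state()["time"])
cv2.imwrite("pics/t4.png",cv2.resize(robot.grab_frame("top")[120:310,190:400,::-1],None,fx=3,fy=3,interpolation=2))
E
```

```text
(np.float64(1.1), np.float64(0.3), np.float64(1.2))
lever ((0.19925652928698234, 1.2572524936224427), 0.7480409016211828) 76.0
lever2 ((1.3497084371812784, -0.5778771281595461), 0.6676162666744656) 145.0
plate ((-0.01871857516261599, 0.017815001570120614), 0.9975201092825996) 6.0
(np.float64(0.2), np.float64(-0.5), np.float64(-0.8)) 28.3167
```

View pics/t4.png

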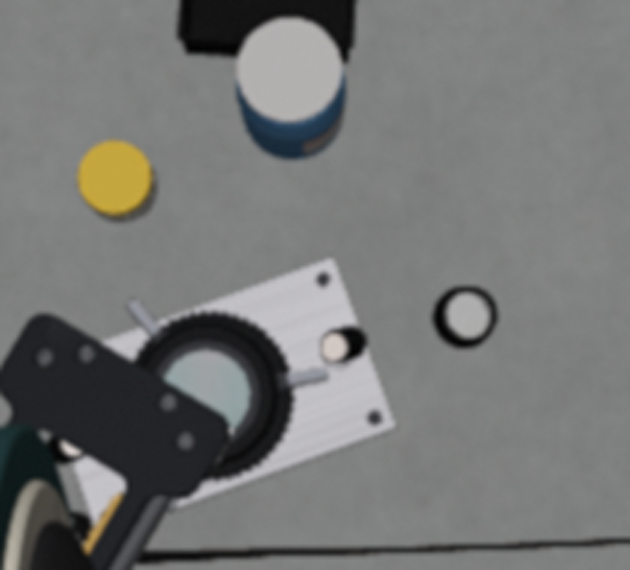

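The ring relaxed a little (about 3°) on release, which is consistent with give at the hard limit. The top view shows lever tips at crop (131,304) and (325,375), with the jar, bottle and loupe in place. I'll compare the angle with where the force rose.

```bash
python3 - <<'E'
from h import *
for u,v in((131,304),(325,375)):
    q=px("top",(190+u/3-.3,120+v/3-.3),.1); d=q[:2]-C; print(np.degrees(np.arctan2(d[1],d[0])),np.linalg.norm(d))
a0=cv2.imread("pics/scene0.png"); 
b=robot.grab_frame("scene")[:,:,::-1]; cv2.imwrite("pics/t5.png",cv2.resize(b[150:260,150:290],None,fx=5,fy=5,interpolation=2))
E
```

```text
39.250073896554696 0.06426269019159293
-82.26033010331349 0.06366864631100938
```

View pics/t5.png

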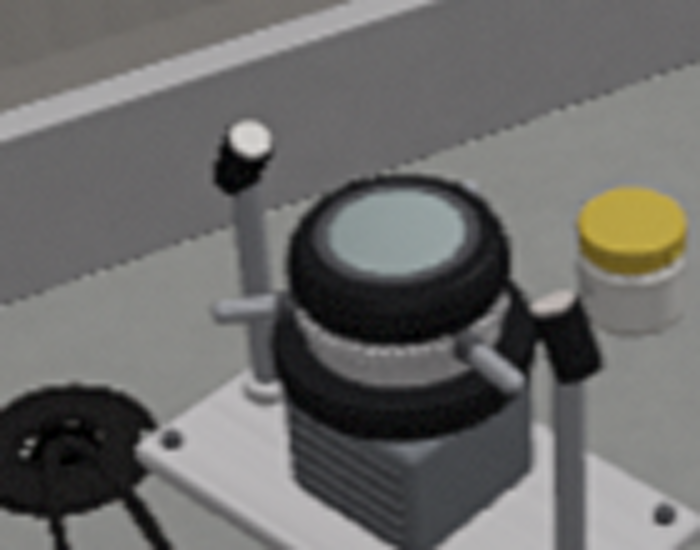

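The lever rests at about 38.5° after relaxing. I have plenty of time, so I'll re-probe gently: if the ring is home, the force should climb from contact with no sliding plateau.

```bash
python3 - <<'E'
from h import *
F=lambda d:frame(np.radians(d)); robot.move_ptp(pos(62,.20),F(62)); robot.pause(.3); f0=robot.get_state()["force"]
robot.move_linear(pos(62,.15),velocity=.1); print(robot.move_linear(pos(62),velocity=.05,threshold=3))
lv=lambda:np.float32(cv2.cvtColor(robot.grab_frame("scene"),cv2.COLOR_RGB2GRAY))[204:218,190:206].copy()
a=lv(); n=62
while n>46:
    n-=.8; h=robot.move_linear(pos(n),velocity=.008,frame=F(n),threshold=8); robot.pause(.15)
    p=robot.get_state()["ee_pos"]; got=np.degrees(np.arctan2(*(p[:2]-C)[::-1]))
    f=np.mean([ (robot.pause(.02),ft(got,f0))[1] for _ in range(5)],0)
    print(round(n,1),round(got,2),f.round(1),h,np.round(cv2.phaseCorrelate(a,lv())[0],2))
    if f[0]>12 or h: break
np.save("f0.npy",f0); print(robot.get_state()["time"])
E
```

```text
False
61.2 61.18 [-0.2 -0.7  0.4] False [-0.01  0.46]
60.4 60.41 [-0.6 -0.6 -0.2] False [-0.05  0.45]
59.6 59.6 [-0.7 -0.2  0. ] False [0.02 0.43]
58.8 58.81 [-0.9 -0.3  0.3] False [-0.01  0.48]
58.0 57.99 [-0.5 -0.4  0.3] False [-0.04  0.49]
57.2 57.31 [ 0.6 -0.   0.5] False [-0.05  0.47]
56.4 56.68 [4.6 0.  1.6] False [-0.05  0.5 ]
55.6 56.25 [6.8 0.6 2.5] False [0.03 0.34]
54.8 55.66 [8.3 0.5 2.8] False [0.11 0.21]
54.0 55.01 [9.2 0.7 3.8] False [0.   0.31]
53.2 54.38 [10.1  0.7  4.2] False [-0.15  0.11]
52.4 53.72 [10.9  0.9  5.2] False [ 0.04 -0.34]
51.6 53.07 [12.   0.9  5.1] False [ 0.17 -0.27]
38.075
```

There is no sliding plateau. The force passes 6.8 N within 1° of contact and climbs steeply to 12 N, so the stop is home. I'll release, lift clear and hand in.

```bash
python3 - <<'E'
from h import *
f0=np.load("f0.npy"); F=lambda d:frame(np.radians(d))
robot.move_linear(pos(62),velocity=.02,frame=F(62)); robot.move_linear(pos(62,.25),velocity=.12); robot.pause(.5)
print(ft(62,f0),robot.get_state()["time"]); print(robot.sign_off())
E
```

```text
(np.float64(-0.7), np.float64(0.2), np.float64(-0.2)) 40.55
the job is handed in; nothing more can be done
None
```

I turned the iris ring clockwise about 135°, felt the stop and pressed it home with at most about 16 N at the lever, left the ring there, and handed in at about 41 s with the gripper clear; no verdict came back.

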